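# Tare the bench balance for an empty pot

## Task

Tare the potting-bench balance for the white pot standing on its pan: swing the arrest lever fully over to free the beam and see how it tips, swing the lever fully back to arrest it, slide the steel counterweight along the beam, and repeat until the freed beam stays level by itself for a good second; finish with the beam arrested again and the pot and counterweight in place on it. Move the counterweight only while the beam is arrested, keep your hand off the pan and beam while the beam is free, never touch the pot, and leave the sieve, trowel and tamper alone.

Things in the scene. Friction and masses are not known exactly. Their poses are not given: they have to be found in the camera images.
- scale: Grey bench balance, fixed; origin on the bench below the beam's pivot. x away from the robot, y along the beam (+y pan, -y counterweight), z up. Base plate x -170 to 70, y -150 to 150 mm, 18 mm thick. Pivot axis along x at z 100 mm, between columns at x -36 and 36 mm (24 mm wide in y, tops at z 110 mm). Posts at y -75 and 75 mm lift the beam level when arrested; the lever is on the -x side.
- beam (a joint): Beam tilt, rad: 0 level (as when arrested), positive = pan end up, counterweight end down; stops at -0.2 and 0.2. Freed, it settles in about 1 s; moving the counterweight 10 mm outward raises the settled tilt by about 0.026 rad, unless at a stop. The pot's mass is unknown: balance lies with the counterweight's centre 85 to 145 mm from the pivot.
- beam_tail (a point): Middle of the beam's free (counterweight) end, 215 mm from the pivot, on the runway surface (z 104 mm above the bench when level). The aluminium beam is 50 mm wide, 8 mm thick; its runway is a channel 40 mm wide with lips 7 mm high, from 36 to 211 mm from the pivot, closed at both ends.
- beam_pan (a point): Centre of the round pan's floor on the beam's other end, 130 mm from the pivot; pan 130 mm outer diameter, rim 8 mm above this floor.
- lever (a joint): Angle of the arrest lever, rad: 0 = fully arrested (lever leans 0.6 rad from upright towards the pan side, +y of the scale), 1.2 = fully released (leans 0.6 rad towards the counterweight side, -y); end stops at both. It stays where it is left and takes about 4 N at the knob.
- lever_knob (a point): Centre of the wooden ball, 32 mm in diameter, on the lever's end, 110 mm from the lever's hinge; the lever arm is a steel rod 12 mm thick.
- lever_hinge (a point): Point on the lever's hinge axis, which runs along the scale's x; at x = -120, y = -30, z = 40 mm in the scale's frame. The knob swings in the plane across this axis.
- weight: Loose steel counterweight in the beam's channel, 0.45 kg: block 36 mm (its x, across the beam) x 60 mm (its y, along the beam) x 24 mm high, with an upright round knob on top, 24 mm in diameter, from 24 to 58 mm above its underside. Origin at the centre of its underside.
- pot: White ceramic pot, 94 mm across the rim and 80 mm high, empty, standing on the pan; 0.32 to 0.46 kg. Origin at the centre of its underside. Not to be touched.
- sieve: Bystander: round black plastic sieve, 170 mm across, 50 mm high. Origin at the centre of its underside.
- trowel: Bystander: steel trowel with a wooden handle, 300 mm long, lying on the bench along its x, 28 mm high. Origin under its neck; blade to +x, handle to -x.
- tamper: Bystander: olive-wood tamper standing upright on its disc, 72 mm across, 114 mm high. Origin at the centre of its underside.
Things that resemble listed ones, but are neither listed nor needed, are in the scene too. What is meant by the weight is not blue or turquoise, and is the smaller of those in its own colour.

How it is judged:
By the outcome, as a careful person would: the job done as asked, in the order asked, and still so for the second after the job is handed in, with the robot touching nothing.
It also fails if it takes over 72 s, if anything falls off the work surface, if the arm or the gripper's body presses on something with over 40 N, if the wrist force passes 120 N, or if a joint passes its speed limit or range.

## Robot

A 6-joint arm with a two-finger parallel gripper is mounted at the origin on the work surface. World frame = base frame: x ahead of the robot, y to its left, z up, the work surface at z = 0. Lengths are in mm, angles in degrees, forces in N, time in s.
With the tool pointing down it reaches from about 300 to 950 mm from the base axis. Payload 3.1 kg.
Tool frame: the origin (TCP) lies between the finger pads; the fingertips stand 17 mm ahead of it and the grasp point (between the pads) lies 2 mm behind it; z points along the fingers, y is the line along which they close (so a half turn about z gives the same grasp; the last joint's range is limited). The gripper opens to 85 mm and grips with 20 to 120 N. Pads are 22 mm wide; open, the fingers measure 114 mm over their backs; the gripper's body (76 mm by 85 mm) begins 54 mm behind the grasp point. The pads swing forward as they close: fully open they stand 13 mm farther back than shut.
Start: joints at [-70.858, 17.653, 93.61, -0, 68.738, -3.994], TCP at [245.547, -574.751, 248.272] pointing down, gripper open.
Joint ranges: [-175.34, 175.34], [-45.06, 112.39], [2.9, 150.54], [-68.45, 248.45], [3.09, 151.38], [-168.51, 168.51]. Speed limits (degrees/s): [159.86, 159.86, 180, 180, 180, 180].

## Interface

Orientations are given as [roll, pitch, yaw] about the fixed x, y, z axes, in that order (R = Rz(yaw) Ry(pitch) Rx(roll)).
In Python, from cell import * gives the robot as it stands.
- The arm moves only by the tool arm_command, never from a script. Its argument "commands" is a list of rows, each a list of 6 numbers: the shift along the tool's x, y, z in mm, then the turn, a rotation vector about the tool's x, y, z in rad. A call has 1 to 12 rows; each row is the pose to reach, as a shift and turn from the pose commanded when the call began, along the tool's axes at that moment; what a row does not reach only later rows make up. A row lasts 1/12 s, in which the tool goes at most 41.7 mm and 7.16 degrees, less where a joint would pass 70% of its speed; a pose out of reach is approached as far as the arm can. A call with a gripper value outside its range is refused whole. "jaw" is the opening, from 0 (shut) to 1 (fully open), set as the call begins (left out, the last holds). The fingers move at their own pace and stop on an object; "newtons" is the grip in N (left out, the last holds). Time passes only in rows, so rows that repeat a pose let the fingers close. It gives the time, the measured TCP pose, the force, the opening and the grip force at its end, in the units of the state.
- state(): the state, without advancing time (a new reading comes with each control period).
- camera(name): name is "scene" or "top" or "wrist"; returns a dict with "image" (480x640x3 uint8, blue, green, red), "K" (3x3 intrinsics, pixels), "extrinsics" (4x4, takes a point from camera to world coordinates). Camera axes: x right, y up, looking along -z (the intrinsics and any distortion apply to the point x, -y, -z); pixel columns grow to the right and rows downward; lengths in mm; the calibration is good to about 2 mm. The wrist camera is an equidistant fisheye: a pixel r from the principal point sees the ray r / f radians off the axis. A picture is of the moment at which its call begins. There is no depth.
- close_job(): hands the job in; it is judged then, once.
The state is a dict: "time_s": time; "joint_positions": joint angles; "joint_vel": joint speeds; "tau": joint torques, N m; "eef_pos": TCP position; "eef_rot": TCP orientation; "wrist_force": force on the tool from outside, world axes, zero at the start; "wrist_torque": the same for the moment, N m; "opening": finger opening in mm; "grasp_force": force on a finger pad.
Only numpy, scipy, OpenCV 4.12 (cv2) and the standard library are available. Lean on these libraries where they do the work, as an engineer would, in place of code of your own. Each camera call takes 0.05 s, during which the arm holds its last target. There are 200 camera calls.

## Working session

There is one attempt and no reset: what is moved stays moved. The work goes in short steps, Python scripts to look and compute and a tool call to move; the robot and the scene stay as the last step left them, time stands still between calls to the robot, and variables do not carry over. Pictures are saved under pics/ and viewed, at most 10 in all, crops included, and the job is handed in when it is done.

Besides the shell and the picture viewer there is one more tool, called after "Emit:" by a JSON object that holds its "api" and its "payload", one argument or row to a line. arm_command: Moves the arm, as the interface text tells. Its arguments: {"type":"object","properties":{"commands":{"type":"array","items":{"type":"array","items":{"type":"number"}}},"jaw":{"type":"number"},"newtons":{"type":"number"}},"required":["commands"]}

```bash
mkdir -p pics; ls; python3 - <<'E'
from cell import *
import cv2, numpy as np
print(state())
ims=[]
for n in("scene","top"):
    c=camera(n); cv2.imwrite(f"pics/{n}0.png",c["image"]); np.savez(f"{n}0.npz",**c)
    print(n,c["K"].tolist(),np.round(c["extrinsics"],4).tolist(),[k for k in c])
E
```

```text
pics
{'time_s': 0.0, 'joint_positions': array([-7.08567978e+01,  1.77070137e+01,  9.36905648e+01,  3.54142600e-04,
        6.87386152e+01, -3.99300793e+00]), 'joint_vel': array([ 0.00703526,  0.09219371, -0.00721394,  0.0500183 ,  0.01989578,
       -0.03710576]), 'tau': array([-1.04921073e-03, -4.15262711e+01, -2.76665694e+01, -2.55500627e-04,
        1.02319621e-02, -8.96555918e-06]), 'eef_pos': array([ 245.29229188, -573.98282051,  247.01109859]), 'eef_rot': array([-1.79864160e+02, -9.81273823e-03,  2.31360697e+01]), 'wrist_force': array([0.44812993, 0.4952495 , 0.00439929]), 'wrist_torque': array([ 0.07306605,  0.0147956 , -0.03286413]), 'grasp_force': 0.0, 'opening': 85.45144721351973}
scene [[534.8641609091356, 0.0, 323.4375471494544], [0.0, 534.8641609091356, 245.46006508227333], [0.0, 0.0, 1.0]] [[-0.3849, -0.6332, 0.6715, 1548.2143], [0.9228, -0.2528, 0.2906, 417.8535], [-0.0143, 0.7315, 0.6817, 1090.6858], [0.0, 0.0, 0.0, 1.0]] ['image', 'K', 'extrinsics']
top [[568.0508062750426, 0.0, 326.2468063284365], [0.0, 568.0508062750426, 235.2551604130386], [0.0, 0.0, 1.0]] [[-0.0008, 0.9965, -0.0833, 451.9664], [-1.0, -0.0003, 0.0065, -3.6046], [0.0064, 0.0833, 0.9965, 1457.9467], [0.0, 0.0, 0.0, 1.0]] ['image', 'K', 'extrinsics']
```

View pics/scene0.png

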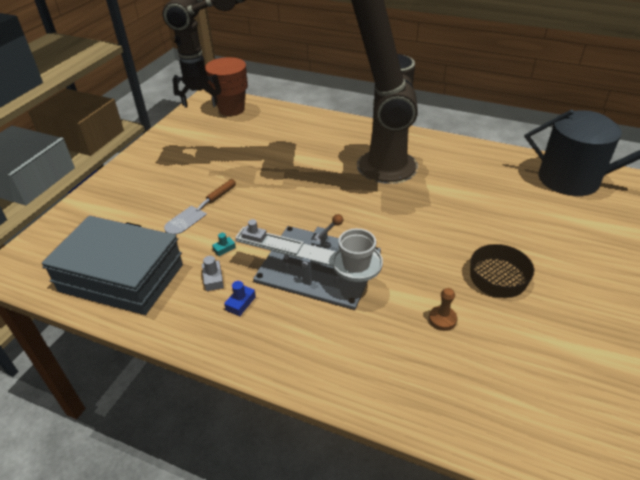

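View pics/top0.png

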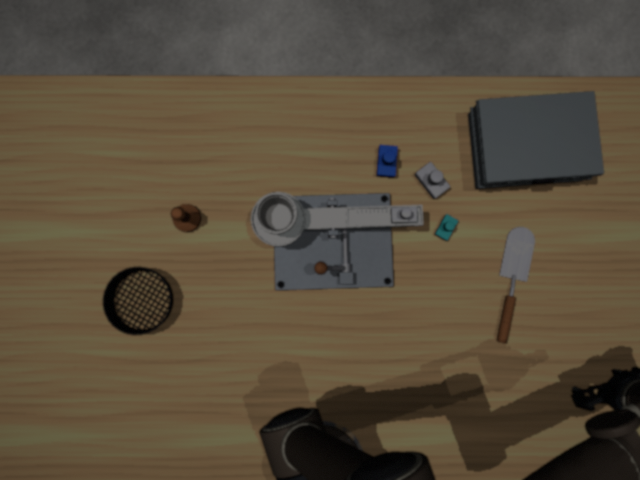

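The scene view shows the arrested balance with the weight on the beam at about (253,230), the lever knob at (338,219) and the pot at (356,250). In the top view, the weight is at (406,214), the lever knob at (321,268), the pot at (280,216), and the base-plate bolts at (384,198), (387,281) and (281,284). I'll zoom in to get precise pixels.

```bash
cat > h.py <<'E'
import numpy as np, cv2
from scipy.optimize import least_squares
def load(n): d=np.load(n); return {k:d[k] for k in d}
def proj(c,P):
    E=c["extrinsics"]; p=(np.atleast_2d(P)-E[:3,3])@E[:3,:3]
    q=np.c_[p[:,0],-p[:,1],-p[:,2]]@c["K"].T
    return q[:,:2]/q[:,2:]
def ray(c,uv):
    d=np.linalg.inv(c["K"])@[*uv,1]; E=c["extrinsics"]
    return E[:3,3],E[:3,:3]@[d[0],-d[1],-d[2]]
def onz(c,uv,z):
    o,d=ray(c,uv); return o+d*(z-o[2])/d[2]
def tri(cs,uvs):
    f=lambda P:np.concatenate([proj(c,P)[0]-u for c,u in zip(cs,uvs)])
    r=least_squares(f,[550,0,80]); return r.x,r.fun
def S2W(s,P):  # s=x,y,yaw(rad)
    c,n=np.cos(s[2]),np.sin(s[2]); P=np.atleast_2d(P)
    return np.c_[s[0]+c*P[:,0]-n*P[:,1],s[1]+n*P[:,0]+c*P[:,1],P[:,2]]
E
python3 - <<'E'
from h import *
a=load("scene0.npz")["image"][190:320,190:400]; b=load("top0.npz")["image"][175:305,235:445]
b=np.clip(b.astype(float)*1.6,0,255).astype(np.uint8)
f=lambda i:cv2.resize(i,None,fx=3.8,fy=3.8,interpolation=cv2.INTER_CUBIC)[:300*2]
i=np.vstack([cv2.resize(a,(480,297),interpolation=2),cv2.resize(b,(480,297),interpolation=2)])
cv2.imwrite("pics/t.png",f(b)); cv2.imwrite("pics/s.png",f(a))
E
```

```text
(no output)
```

View pics/t.png

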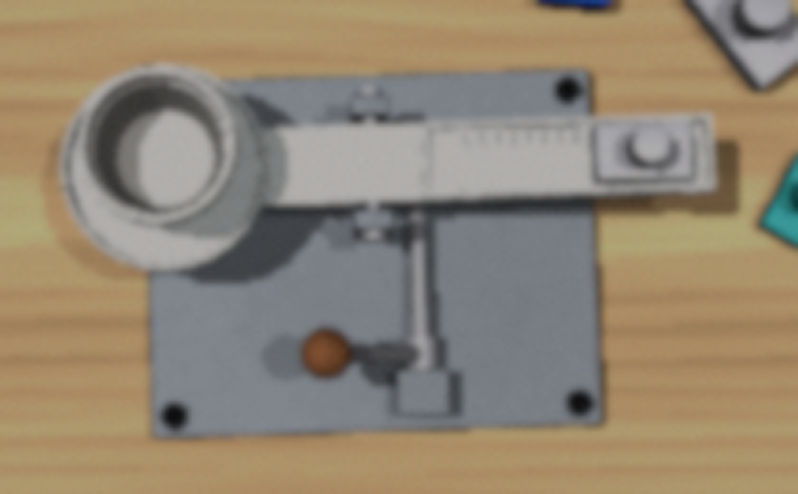

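View pics/s.png

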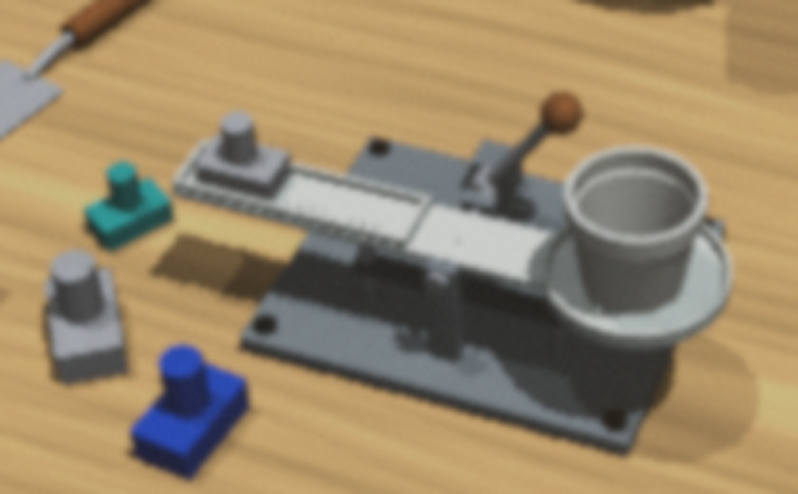

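The top crop shows the bolts at (567,90), (580,403) and (174,415), the lever knob at (326,352), the weight knob's top at (652,148), and the beam-end corners at (711,113) and (715,191). The scene crop shows the same bolts at (263,324), (380,147) and the third at (614,418). The lever knob is at (562,112), the weight knob's top at (239,119), and the beam-end corners at (177,190) and (194,142).

```bash
python3 - <<'E'
from h import *
T,S=load("top0.npz"),load("scene0.npz")
t=lambda x,y:np.array([(x+.5)/3.8-.5+235,(y+.5)/3.8-.5+175])
s=lambda x,y:np.array([(x+.5)/3.8-.5+190,(y+.5)/3.8-.5+190])
for n,a,b in [("wk",t(652,148),s(239,119)),("lk",t(326,352),s(562,112)),("tail+",t(711,113),s(177,190)),("tail-",t(715,191),s(194,142)),("b+-",t(567,90),s(263,324)),("b--",t(580,403),s(380,147))]:
    p,r=tri([T,S],[a,b]); print(n,p.round(1),r.round(2))
sl=np.sin(.6)*110;cl=np.cos(.6)*110
def f(v):
    i=v[3]; w=v[4]
    P=S2W(v,[[70-i,-150+i,18],[-170+i,-150+i,18],[-170+i,150-i,18],[70-i,150-i,18],[-120,-30+sl,40+cl],[25,-215,111],[-25,-215,111],[0,-w,162]])
    q=proj(T,P);r=proj(S,P)
    a=[q[0]-t(567,90),q[1]-t(580,403),q[2]-t(174,415),q[4]-t(326,352),q[5]-t(711,113),q[6]-t(715,191),q[7]-t(652,148),
       r[0]-s(263,324),r[1]-s(380,147),r[3]-s(614,418),r[4]-s(562,112),r[5]-s(177,190),r[6]-s(194,142),r[7]-s(239,119)]
    return np.concatenate(a)
r=least_squares(f,[560,0,0,15,180]);v=r.x
print(v.round(3),np.degrees(v[2]),r.fun.round(1).reshape(-1,2).tolist())
np.save("scale.npy",v)
for a in (0,.6,1.2):
    th=.6-a; print("knob",a,S2W(v,[-120,-30+110*np.sin(th),40+110*np.cos(th)]).round(1))
print("weight",S2W(v,[0,-v[4],104]).round(1))
E
```

```text
wk [ 610.5 -196.   157.5] [-0.22  0.11 -0.29 -0.03]
lk [487.7   2.1 129.3] [-0.27  0.1  -0.35 -0.  ]
tail+ [ 639.3 -241.    98.8] [-0.85  0.41 -1.07 -0.13]
tail- [ 591.1 -246.2  103.4] [ 0.87 -0.42  1.13  0.13]
b+- [ 667.6 -161.    16.1] [ 0.12 -0.05  0.14  0.01]
b-- [ 456.8 -166.9   15.6] [-0.2   0.09 -0.26 -0.02]
[ 6.08385e+02 -2.65170e+01  3.30000e-02  1.48590e+01  1.68165e+02] 1.8854279237538738 [[-0.3, -0.3], [-0.2, -0.3], [-0.2, 0.1], [-0.1, 0.2], [-0.2, -0.7], [-0.2, -0.5], [-0.6, -1.6], [0.4, -0.3], [-0.4, -0.4], [0.1, 0.1], [-0.4, -0.5], [-1.7, -3.1], [2.1, -1.7], [-0.6, -0.4]]
knob 0 [[487.4   1.6 130.8]]
knob 0.6 [[489.4 -60.4 150. ]]
knob 1.2 [[ 491.5 -122.5  130.8]]
weight [[ 613.9 -194.6  104. ]]
```

```bash
cat >> h.py <<'E'
from scipy.spatial.transform import Rotation as R
def go(st,*targets):
    """print row shifts (tool axes) from measured pose to world targets x,y,z,yaw"""
    R0=R.from_euler("xyz",st["eef_rot"],degrees=True)
    for x,y,z,yaw in targets:
        d=R0.inv().apply(np.array([x,y,z])-st["eef_pos"])
        w=(R0.inv()*R.from_euler("xyz",[180,0,yaw],degrees=True)).as_rotvec()
        print(np.r_[d.round(1),w.round(3)].tolist())
E
python3 - <<'E'
from h import *
from cell import *
go(state(),[487,2,230,1.9],[487,2,135,1.9])
E
```

```text
[448.6, -434.7, 18.1, -0.002, 0.0, 0.371]
[448.6, -434.5, 113.1, -0.002, 0.0, 0.371]
```

Emit:
{"api": "arm_command", "payload": {
  "commands": [
    [449,-435,18,-0.002,0,0.371],
    [449,-435,18,-0.002,0,0.371],
    [449,-435,18,-0.002,0,0.371],
    [449,-435,18,-0.002,0,0.371],
    [449,-435,18,-0.002,0,0.371],
    [449,-435,18,-0.002,0,0.371],
    [449,-435,18,-0.002,0,0.371],
    [449,-435,18,-0.002,0,0.371],
    [449,-435,18,-0.002,0,0.371],
    [449,-435,18,-0.002,0,0.371],
    [449,-435,18,-0.002,0,0.371],
    [449,-435,18,-0.002,0,0.371]
  ],
  "jaw": 0.55,
  "newtons": 20
}}

```text
time_s: 1.1
eef_pos: [439.0, -111.9, 233.7]
eef_rot: [179.9, -0.0, 1.9]
wrist_force: [0.1, -0.5, 0.8]
opening: 47.0
grasp_force: 0.0
```

```bash
python3 - <<'E'
from h import *
from cell import *
st=state();print(st["eef_pos"],st["eef_rot"],st["opening"],st["time_s"])
go(st,[487,2,230,1.9],[487,2,135,1.9])
E
```

```text
[ 439.02515592 -111.85781403  233.69151736] [ 1.79883359e+02 -2.08703223e-02  1.86821576e+00] 46.954619282514045 1.1
[51.7, -112.2, 3.5, 0.002, -0.0, -0.001]
[51.6, -112.4, 98.5, 0.002, -0.0, -0.001]
```

Emit:
{"api": "arm_command", "payload": {
  "commands": [
    [52,-112,4,0,0,0],
    [52,-112,4,0,0,0],
    [52,-112,4,0,0,0],
    [52,-112,4,0,0,0],
    [52,-112,4,0,0,0],
    [52,-112,4,0,0,0]
  ]
}}

```text
time_s: 1.6
eef_pos: [486.7, -0.3, 229.2]
eef_rot: [179.9, 0.1, 2.0]
wrist_force: [-0.6, 0.2, -0.3]
opening: 47.1
grasp_force: 0.0
```

```bash
python3 - <<'E'
from h import *
from cell import *
c=camera("wrist"); np.savez("w0.npz",**c); cv2.imwrite("pics/w0.png",c["image"])
print(c["K"],c["extrinsics"].round(3))
go(state(),[487,2,135,1.9])
E
```

```text
[[371.64829954   0.         320.10284344]
 [  0.         371.64829954 240.50027684]
 [  0.           0.           1.        ]] [[ 3.30000e-02  9.48000e-01  3.18000e-01  5.68198e+02]
 [-9.99000e-01  3.00000e-02  1.30000e-02  1.83100e+00]
 [ 2.00000e-03 -3.18000e-01  9.48000e-01  3.54568e+02]
 [ 0.00000e+00  0.00000e+00  0.00000e+00  1.00000e+00]]
[0.6, -3.2, 94.2, 0.002, 0.001, -0.001]
```

View pics/w0.png

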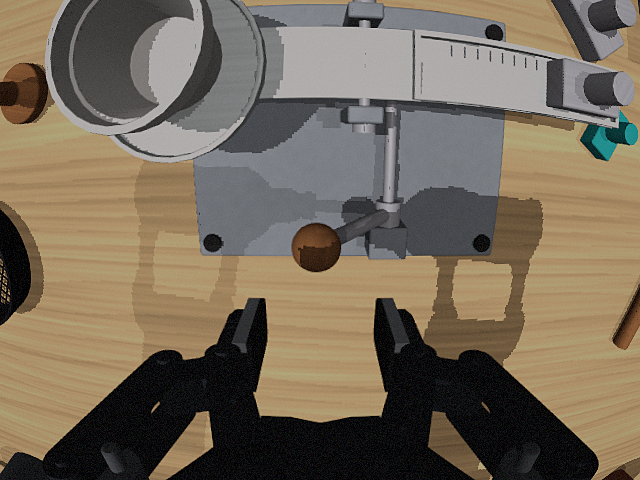

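The wrist view shows the lever knob at (316,247), which agrees with the triangulated position. The beam lies well clear of the jaws, so I'll descend astride the knob.

Emit:
{"api": "arm_command", "payload": {
  "commands": [
    [0.5,-2.5,40,0,0,0],
    [0.5,-2.5,75,0,0,0],
    [0.5,-2.5,94,0,0,0],
    [0.5,-2.5,94,0,0,0],
    [0.5,-2.5,94,0,0,0]
  ]
}}

```text
time_s: 2.07
eef_pos: [486.4, 0.7, 134.8]
eef_rot: [179.9, 0.2, 1.7]
wrist_force: [-0.3, -0.1, 0.9]
opening: 46.7
grasp_force: 0.0
```

Emit:
{"api": "arm_command", "payload": {
  "commands": [
    [0,15,-5,0,0,0],
    [0,32,-13,0,0,0],
    [0,50,-18,0,0,0],
    [0,69,-20,0,0,0],
    [0,88,-18,0,0,0],
    [0,106,-11,0,0,0],
    [0,120,-5,0,0,0],
    [0,128,-1,0,0,0],
    [0,132,0,0,0,0],
    [0,133,0,0,0,0],
    [0,133,0,0,0,0]
  ]
}}

```text
time_s: 2.98
eef_pos: [493.6, -129.9, 138.0]
eef_rot: [-179.9, -0.2, 1.7]
wrist_force: [0.9, 5.9, 5.0]
opening: 47.2
grasp_force: 3.1
```

```bash
cat >> h.py <<'E'
def shot(tag):
    from cell import camera
    for n in("scene","top"): np.savez(f"{tag}_{n}.npz",**camera(n))
E
python3 - <<'E'
from h import *
from cell import *
st=state();print(st["time_s"],st["eef_pos"],st["wrist_force"])
c=camera("wrist");cv2.imwrite("pics/w1.png",c["image"]); shot("f0")
E
```

```text
2.9833 [ 493.57797819 -129.91837057  138.02184333] [0.94639339 5.91814145 5.01384079]
```

View pics/w1.png

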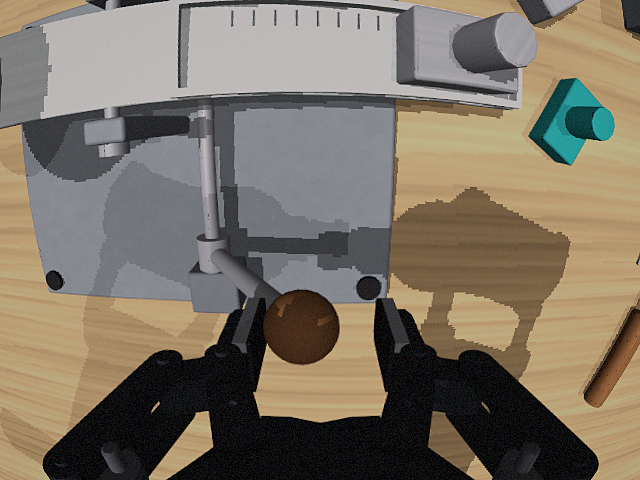

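The wrist view shows the lever swung over, with the ball at (302,327) against the left finger. The weight end is at (470,45). I'll push a bit more to make sure the lever is at its stop, then let the beam settle.

Emit:
{"api": "arm_command", "payload": {
  "commands": [
    [0,4,0,0,0,0],
    [0,4,0,0,0,0],
    [0,4,0,0,0,0],
    [0,0,0,0,0,0],
    [0,0,0,0,0,0],
    [0,0,0,0,0,0],
    [0,0,0,0,0,0],
    [0,0,0,0,0,0],
    [0,0,0,0,0,0]
  ]
}}

```text
time_s: 3.88
eef_pos: [493.1, -129.9, 137.3]
eef_rot: [-180.0, -0.1, 1.8]
wrist_force: [0.2, 6.7, 5.3]
opening: 47.2
grasp_force: 3.4
```

```bash
cat >> h.py <<'E'
def tilt(tag,d,ref,v=np.load("scale.npy"),cams=("scene",)):
    """beam tilt from patch shift of the weight region, free picture against arrested picture"""
    out=[]
    for n in cams:
        a,b=load(f"{ref}_{n}.npz"),load(f"{tag}_{n}.npz")
        def pt(th): # weight centre, turning about the pivot at z=100
            c,s=np.cos(th),np.sin(th); y,z=-d,20
            return S2W(v,[0,y*c-z*s,100+y*s+z*c])
        # positive tilt: counterweight end down -> y<0 gives z lower
        p0=proj(b,pt(0))[0]; h=26
        g=lambda i:cv2.cvtColor(i,cv2.COLOR_BGR2GRAY)
        x,y=p0.round().astype(int)
        t=g(a["image"])[y-10:y+11,x-14:x+15]
        S=g(b["image"])[y-10-h:y+11+h,x-14-h:x+15+h]
        m=cv2.matchTemplate(S,t,cv2.TM_CCOEFF_NORMED); _,q,_,k=cv2.minMaxLoc(m)
        sub=[]
        for ax in(0,1):
            i=[k[1],k[0]]; w=[]
            for o in(-1,0,1):
                j=list(i); j[1-ax]+=o; w.append(m[min(max(j[0],0),2*h),min(max(j[1],0),2*h)])
            sub.append(k[ax]+(w[0]-w[2])/(2*(w[0]-2*w[1]+w[2]))-h)
        s=np.array(sub); f=lambda th:proj(b,pt(th[0]))[0]-p0-s
        r=least_squares(f,[0.]); out.append((n,s.round(2).tolist(),round(float(q),3),round(r.x[0],4),r.fun.round(2).tolist()))
    return out
E
python3 - <<'E'
from h import *
from cell import *
import shutil
for n in("scene","top"): shutil.copy(f"{n}0.npz",f"ar_{n}.npz")
st=state();print(st["time_s"],st["eef_pos"],st["wrist_force"])
shot("f1")
for t in("f0","f1"): print(tilt(t,169,"ar"))
E
```

```text
3.8833 [ 493.07969758 -129.91672439  137.3466848 ] [0.2413502  6.70562055 5.32252686]
[('scene', [-0.3700000047683716, 8.449999809265137], 0.559, np.float64(0.1806), [1.24, -0.26])]
[('scene', [-0.3700000047683716, 8.569999694824219], 0.564, np.float64(0.1831), [1.26, -0.27])]
```

Emit:
{"api": "arm_command", "payload": {
  "commands": [
    [0,-15,0,0,0,0],
    [0,-32,-7,0,0,0],
    [0,-50,-14,0,0,0],
    [0,-68,-18,0,0,0],
    [0,-87,-18,0,0,0],
    [0,-105,-13,0,0,0],
    [0,-121,-7,0,0,0],
    [0,-133,-1,0,0,0],
    [0,-140,0,0,0,0],
    [0,-143,0,0,0,0],
    [0,-143,0,0,0,0],
    [0,-143,0,0,0,0]
  ]
}}

```text
time_s: 4.98
eef_pos: [487.7, 10.2, 134.8]
eef_rot: [179.7, -0.1, 2.0]
wrist_force: [3.2, -6.7, -4.2]
opening: 47.0
grasp_force: 3.2
```

```bash
python3 - <<'E'
from h import *
from cell import *
st=state();print(st["time_s"],st["eef_pos"],st["wrist_force"])
print(S2W(np.load("scale.npy"),[0,-169,151]))
go(st,[486,2,220,1.9],[609.5,-196,220,1.9])
E
```

```text
4.9833 [487.73385163  10.22143121 134.82651404] [ 3.18723639 -6.66591886 -4.2173872 ]
[[ 613.94552726 -195.42521301  151.        ]]
[-1.9, 8.6, -85.1, 0.006, -0.001, 0.001]
[114.7, 210.8, -83.8, 0.006, -0.001, 0.001]
```

Emit:
{"api": "arm_command", "payload": {
  "commands": [
    [-1,8.5,-42,0.003,0,0],
    [-1,8.5,-84,0.006,0,0],
    [20,45,-84,0.006,0,0],
    [40,80,-84,0.006,0,0],
    [60,115,-84,0.006,0,0],
    [80,150,-84,0.006,0,0],
    [100,185,-84,0.006,0,0],
    [116,211,-84,0.006,0,0],
    [116,211,-84,0.006,0,0],
    [116,211,-84,0.006,0,0],
    [116,211,-84,0.006,0,0],
    [116,211,-84,0.006,0,0]
  ]
}}

```text
time_s: 5.98
eef_pos: [609.1, -193.6, 219.3]
eef_rot: [-179.7, 0.1, 1.9]
wrist_force: [-0.6, 1.0, 0.1]
opening: 47.2
grasp_force: 0.0
```

```bash
python3 - <<'E'
from h import *
from cell import *
c=camera("wrist"); cv2.imwrite("pics/w2.png",c["image"])
go(state(),[611.5,-196,150,1.9])
E
```

```text
[2.2, 3.0, 69.6, -0.005, 0.001, 0.001]
```

View pics/w2.png

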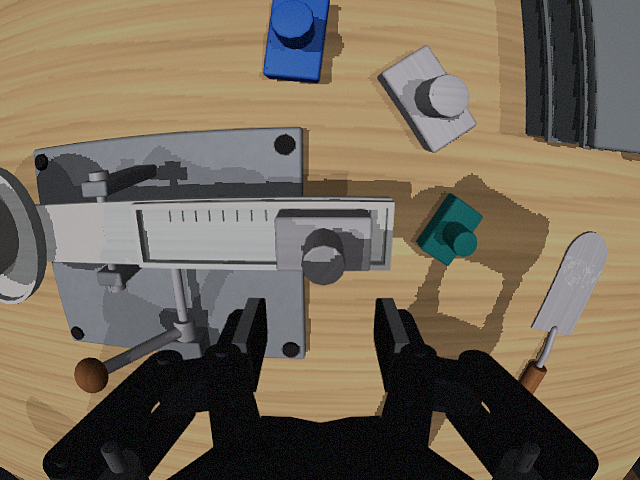

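The wrist view shows the weight knob's top at (323,265), between the jaws, and the lever knob back at (92,375) on the pan side. I'll descend and grip.

Emit:
{"api": "arm_command", "payload": {
  "commands": [
    [4,2,35,-0.004,0,0],
    [4,2,60,-0.004,0,0],
    [4,2,69,-0.004,0,0],
    [4,2,69,-0.004,0,0],
    [4,2,69,-0.004,0,0]
  ]
}}

```text
time_s: 6.45
eef_pos: [614.0, -195.6, 151.2]
eef_rot: [-180.0, 0.0, 1.9]
wrist_force: [0.4, -0.2, 0.7]
opening: 46.6
grasp_force: 0.0
```

Emit:
{"api": "arm_command", "payload": {
  "commands": [
    [0,0,0,0,0,0],
    [0,0,0,0,0,0],
    [0,0,0,0,0,0],
    [0,0,0,0,0,0],
    [0,0,0,0,0,0],
    [0,0,0,0,0,0]
  ],
  "jaw": 0,
  "newtons": 25
}}

```text
time_s: 6.95
eef_pos: [615.7, -196.4, 153.4]
eef_rot: [180.0, -0.2, 1.9]
wrist_force: [0.3, 2.9, 6.3]
opening: 23.0
grasp_force: 26.5
```

Emit:
{"api": "arm_command", "payload": {
  "commands": [
    [0,-5,-1.5,0,0,0],
    [0,-15,-1.5,0,0,0],
    [0,-25,-1.5,0,0,0],
    [0,-35,-1.5,0,0,0],
    [0,-45,-1.5,0,0,0],
    [0,-52,-1.5,0,0,0],
    [0,-55,-1.5,0,0,0],
    [0,-55,-1.5,0,0,0],
    [0,-55,-1.5,0,0,0],
    [0,-55,-1.5,0,0,0]
  ]
}}

```text
time_s: 7.78
eef_pos: [613.4, -142.0, 153.8]
eef_rot: [179.9, -0.1, 1.9]
wrist_force: [0.1, -2.6, 6.2]
opening: 23.2
grasp_force: 26.5
```

Emit:
{"api": "arm_command", "payload": {
  "commands": [
    [0,0,0,0,0,0],
    [0,0,0,0,0,0],
    [0,0,0,0,0,0],
    [0,0,-25,0,0,0],
    [0,0,-60,0,0,0],
    [0,0,-75,0,0,0],
    [0,0,-75,0,0,0]
  ],
  "jaw": 0.55
}}

```text
time_s: 8.37
eef_pos: [615.1, -141.7, 232.1]
eef_rot: [179.9, -0.4, 1.9]
wrist_force: [0.2, -0.3, 1.0]
opening: 47.0
grasp_force: 0.0
```

```bash
python3 - <<'E'
from h import *
from cell import *
st=state()
go(st,[487,2,215,1.9],[487,2,135,1.9])
E
```

```text
[-123.4, -147.9, 15.9, 0.002, -0.008, -0.0]
[-124.1, -148.0, 95.9, 0.002, -0.008, -0.0]
```

Emit:
{"api": "arm_command", "payload": {
  "commands": [
    [-25,-30,5,0,0,0],
    [-50,-60,10,0,0,0],
    [-75,-90,15,0,0,0],
    [-100,-120,15,0,0,0],
    [-123,-148,16,0,0,0],
    [-124,-148,50,0,0,0],
    [-124,-148,82,0,0,0],
    [-124,-148,96,0,0,0],
    [-124,-148,96,0,0,0],
    [-124,-148,96,0,0,0],
    [-124,-148,96,0,0,0]
  ]
}}

```text
time_s: 9.28
eef_pos: [484.1, 2.4, 131.8]
eef_rot: [-180.0, -0.0, 1.9]
wrist_force: [0.6, -0.6, 1.1]
opening: 47.2
grasp_force: 0.0
```

```bash
python3 - <<'E'
from h import *
from cell import *
shot("a1"); st=state(); print(st["time_s"],st["eef_pos"],st["wrist_force"])
E
```

```text
9.3833 [485.00517307   2.21044974 132.74955302] [-0.08510735 -0.81484015  0.54494603]
```

Emit:
{"api": "arm_command", "payload": {
  "commands": [
    [1,15,-7,0,0,0],
    [1,32,-15,0,0,0],
    [1,50,-20,0,0,0],
    [1,69,-22,0,0,0],
    [1,88,-20,0,0,0],
    [1,106,-13,0,0,0],
    [1,120,-7,0,0,0],
    [1,130,-3,0,0,0],
    [1,135,-2,0,0,0],
    [1,136,-2,0,0,0],
    [1,136,-2,0,0,0]
  ]
}}

```text
time_s: 10.3
eef_pos: [490.6, -130.3, 135.1]
eef_rot: [-179.6, -0.2, 1.6]
wrist_force: [0.9, 13.1, 7.1]
opening: 47.1
grasp_force: 6.2
```

Emit:
{"api": "arm_command", "payload": {
  "commands": [
    [0,0,0,0,0,0],
    [0,0,0,0,0,0],
    [0,0,0,0,0,0],
    [0,0,0,0,0,0],
    [0,0,0,0,0,0],
    [0,0,0,0,0,0],
    [0,0,0,0,0,0],
    [0,0,0,0,0,0],
    [0,0,0,0,0,0],
    [0,0,0,0,0,0],
    [0,0,0,0,0,0],
    [0,0,0,0,0,0]
  ]
}}

```text
time_s: 11.3
eef_pos: [490.6, -130.3, 135.1]
eef_rot: [-179.6, -0.2, 1.7]
wrist_force: [0.7, 12.4, 7.3]
opening: 47.1
grasp_force: 5.7
```

```bash
python3 - <<'E'
from h import *
from cell import *
st=state(); print(st["time_s"],st["eef_pos"],st["wrist_force"])
shot("f2"); shot("f3")
for t in("f2","f3"): print(tilt(t,115.6,"a1"))
E
```

```text
11.3 [ 490.6388566  -130.28570168  135.14225172] [ 0.67593047 12.39536635  7.27825346]
[('scene', [-0.3199999928474426, 1.7699999809265137], 0.828, np.float64(0.0588), [0.2, 0.01])]
[('scene', [-0.3199999928474426, 1.7699999809265137], 0.828, np.float64(0.0588), [0.2, 0.01])]
```

Emit:
{"api": "arm_command", "payload": {
  "commands": [
    [0,-15,0,0,0,0],
    [0,-32,-9,0,0,0],
    [0,-50,-16,0,0,0],
    [0,-68,-20,0,0,0],
    [0,-87,-20,0,0,0],
    [0,-105,-15,0,0,0],
    [0,-121,-9,0,0,0],
    [0,-133,-3,0,0,0],
    [0,-142,-1,0,0,0],
    [0,-145,-1,0,0,0],
    [0,-145,-1,0,0,0],
    [0,-145,-1,0,0,0]
  ]
}}

```text
time_s: 12.5
eef_pos: [485.1, 10.1, 134.0]
eef_rot: [179.8, -0.1, 2.0]
wrist_force: [3.2, -6.2, -4.4]
opening: 46.9
grasp_force: 3.1
```

```bash
python3 - <<'E'
from h import *
from cell import *
st=state();print(st["time_s"],st["eef_pos"],st["wrist_force"])
go(st,[487,2,225,1.9],[614,-142,225,1.9],[614,-142,153,1.9])
E
```

```text
12.5 [485.07650321  10.11989873 133.96496913] [ 3.24880697 -6.15632906 -4.41950897]
[1.8, 8.5, -91.0, 0.003, -0.002, 0.001]
[123.8, 156.8, -90.3, 0.003, -0.002, 0.001]
[123.6, 156.5, -18.3, 0.003, -0.002, 0.001]
```

Emit:
{"api": "arm_command", "payload": {
  "commands": [
    [1,8.5,-42,0.003,0,0],
    [1,8.5,-84,0.003,0,0],
    [25,38,-90,0.003,0,0],
    [50,68,-90,0.003,0,0],
    [75,98,-90,0.003,0,0],
    [100,128,-90,0.003,0,0],
    [124,156.5,-90,0.003,0,0],
    [124,156.5,-90,0.003,0,0],
    [124,156.5,-60,0.003,0,0],
    [124,156.5,-30,0.003,0,0],
    [124,156.5,-18,0.003,0,0],
    [124,156.5,-18,0.003,0,0]
  ]
}}

```text
time_s: 13.5
eef_pos: [609.4, -139.3, 147.5]
eef_rot: [-179.6, 0.6, 1.9]
wrist_force: [-1.5, 1.3, -1.3]
opening: 47.4
grasp_force: 0.0
```

Emit:
{"api": "arm_command", "payload": {
  "commands": [
    [0,0,0,0,0,0],
    [0,0,0,0,0,0],
    [0,0,0,0,0,0],
    [0,0,0,0,0,0],
    [0,0,0,0,0,0],
    [0,0,0,0,0,0]
  ],
  "jaw": 0,
  "newtons": 25
}}

```text
time_s: 14.0
eef_pos: [614.6, -141.1, 154.1]
eef_rot: [-179.9, -0.2, 1.9]
wrist_force: [0.6, -1.6, 0.9]
opening: 23.2
grasp_force: 27.2
```

Emit:
{"api": "arm_command", "payload": {
  "commands": [
    [0,-6,0,0,0,0],
    [0,-13,0,0,0,0],
    [0,-19,0,0,0,0],
    [0,-22.5,0,0,0,0],
    [0,-22.5,0,0,0,0],
    [0,-22.5,0,0,0,0],
    [0,-22.5,0,0,0,0]
  ]
}}

```text
time_s: 14.58
eef_pos: [613.8, -118.5, 154.1]
eef_rot: [-179.9, -0.2, 1.9]
wrist_force: [-0.4, -4.1, 6.9]
opening: 23.1
grasp_force: 27.7
```

Emit:
{"api": "arm_command", "payload": {
  "commands": [
    [0,0,0,0,0,0],
    [0,0,0,0,0,0],
    [0,0,0,0,0,0],
    [0,0,-25,0,0,0],
    [0,0,-60,0,0,0],
    [0,0,-75,0,0,0],
    [0,0,-75,0,0,0]
  ],
  "jaw": 0.55
}}

```text
time_s: 15.17
eef_pos: [615.4, -118.7, 232.1]
eef_rot: [-179.9, -0.4, 1.9]
wrist_force: [1.3, -0.2, 0.2]
opening: 47.0
grasp_force: 0.0
```

```bash
python3 - <<'E'
from h import *
from cell import *
st=state();print(st["time_s"])
go(st,[487,2,215,1.9],[487,2,135,1.9])
E
```

```text
15.1667
[-124.4, -124.8, 16.4, -0.002, -0.008, -0.0]
[-125.1, -124.7, 96.4, -0.002, -0.008, -0.0]
```

Emit:
{"api": "arm_command", "payload": {
  "commands": [
    [-30,-30,5,0,0,0],
    [-60,-60,10,0,0,0],
    [-90,-90,15,0,0,0],
    [-110,-110,15,0,0,0],
    [-124,-125,16,0,0,0],
    [-124,-125,50,0,0,0],
    [-124,-125,82,0,0,0],
    [-124,-125,95,0,0,0],
    [-124,-125,95,0,0,0],
    [-124,-125,95,0,0,0],
    [-124,-125,95,0,0,0]
  ]
}}

```text
time_s: 16.08
eef_pos: [485.0, 2.6, 133.2]
eef_rot: [-179.8, -0.0, 1.9]
wrist_force: [0.2, -0.7, 0.5]
opening: 46.8
grasp_force: 0.0
```

```bash
python3 - <<'E'
from h import *
from cell import *
shot("a2"); st=state(); print(st["time_s"],st["eef_pos"],st["wrist_force"])
E
```

```text
16.1833 [485.95083342   2.36714413 134.20732849] [-0.34744591 -0.16800885 -0.08679947]
```

Emit:
{"api": "arm_command", "payload": {
  "commands": [
    [1,15,-7,0,0,0],
    [1,32,-15,0,0,0],
    [1,50,-20,0,0,0],
    [1,69,-22,0,0,0],
    [1,88,-20,0,0,0],
    [1,106,-13,0,0,0],
    [1,120,-7,0,0,0],
    [1,130,-3,0,0,0],
    [1,134,-2,0,0,0],
    [1,135,-2,0,0,0],
    [1,135,-2,0,0,0]
  ]
}}

```text
time_s: 17.1
eef_pos: [491.6, -130.2, 136.2]
eef_rot: [-179.5, -0.2, 1.7]
wrist_force: [1.3, 8.7, 5.2]
opening: 47.1
grasp_force: 4.7
```

Emit:
{"api": "arm_command", "payload": {
  "commands": [
    [0,0,0,0,0,0],
    [0,0,0,0,0,0],
    [0,0,0,0,0,0],
    [0,0,0,0,0,0],
    [0,0,0,0,0,0],
    [0,0,0,0,0,0],
    [0,0,0,0,0,0],
    [0,0,0,0,0,0],
    [0,0,0,0,0,0],
    [0,0,0,0,0,0],
    [0,0,0,0,0,0],
    [0,0,0,0,0,0]
  ]
}}

```text
time_s: 18.1
eef_pos: [491.7, -130.1, 136.2]
eef_rot: [-179.6, -0.2, 1.8]
wrist_force: [1.5, 8.1, 5.7]
opening: 47.4
grasp_force: 4.2
```

```bash
python3 - <<'E'
from h import *
from cell import *
st=state(); print(st["time_s"],st["eef_pos"],st["wrist_force"])
c=camera("wrist"); np.savez("wf4.npz",**c)
shot("f4")
print(tilt("f4",92,"a2"))
a,b=load("a2_scene.npz"),load("f4_scene.npz")
# tail and pan-rim patch shifts against arrested picture, and the level/0.02 prediction
v=np.load("scale.npy")
g=lambda i:cv2.cvtColor(i,cv2.COLOR_BGR2GRAY).astype(np.float32)
def pr(y,z,th): return proj(a,S2W(v,[0,y*np.cos(th)-z*np.sin(th),100+y*np.sin(th)+z*np.cos(th)]))[0]
for n,y,z,hw in(("tail",-205,6,12),("pan/pot",130,50,22),("wt",-92,25,14)):
    p=pr(y,z,0);x0,y0=p.round().astype(int)
    A=g(a["image"])[y0-hw:y0+hw,x0-hw:x0+hw];B=g(b["image"])[y0-hw:y0+hw,x0-hw:x0+hw]
    W=np.eye(2,3,dtype=np.float32)
    cc,W=cv2.findTransformECC(A,B,W,cv2.MOTION_TRANSLATION,(3,200,1e-6),None,3)
    print(n,cc,W[:,2],"per 0.02rad",pr(y,z,.02)-p)
E
```

```text
18.1 [ 491.67462793 -130.10864564  136.23376405] [1.49139169 8.11908527 5.70457989]
[('scene', [-0.029999999329447746, 0.05000000074505806], 0.903, np.float64(0.0023), [0.02, 0.0])]
tail 0.5709940591336126 [0.519828   0.04762185] per 0.02rad [0.14830489 1.09440892]
pan/pot 0.9580488570571378 [0.11437015 0.25192976] per 0.02rad [-0.35335763 -0.83087331]
wt 0.656164235201161 [0.67280805 0.19605464] per 0.02rad [-0.11405034  0.46631618]
```

```bash
cat > m.py <<'E'
from h import *
v=np.load("scale.npy")
g=lambda i:cv2.cvtColor(i,cv2.COLOR_BGR2GRAY).astype(np.float32)
def pan(ref,tag,hw=26,hv=24):
    a,b=load(ref+"_scene.npz"),load(tag+"_scene.npz")
    pr=lambda th:proj(a,S2W(v,[0,130*np.cos(th)-45*np.sin(th),100+130*np.sin(th)+45*np.cos(th)]))[0]
    x,y=pr(0).round().astype(int)
    A=g(a["image"])[y-hv:y+hv,x-hw:x+hw];B=g(b["image"])[y-hv:y+hv,x-hw:x+hw]
    cc,W=cv2.findTransformECC(A,B,np.eye(2,3,dtype=np.float32),cv2.MOTION_TRANSLATION,(3,300,1e-7),None,3)
    r=least_squares(lambda t:pr(t[0])-pr(0)-W[:,2],[0.])
    return round(cc,3),W[:,2].round(2).tolist(),round(r.x[0],4),r.fun.round(2).tolist()
E
python3 - <<'E'
from m import *
for r,t in(("ar","a1"),("ar","a2"),("a1","a2"),("ar","f1"),("ar","f3"),("a1","f3"),("ar","f4"),("a1","f4"),("a2","f4"),("f1","f4"),("f3","f4")): print(r,t,pan(r,t))
i=cv2.resize(np.hstack([load(f"{t}_scene.npz")["image"][195:295,225:395] for t in("a2","f4")]),None,fx=2.3,fy=2.3,interpolation=2)
j=cv2.resize(np.hstack([load(f"{t}_scene.npz")["image"][195:295,225:395] for t in("a1","f3")]),None,fx=2.3,fy=2.3,interpolation=2)
cv2.imwrite("pics/cmp.png",np.vstack([i,j]))
E
```

```text
ar a1 (0.965, [-0.009999999776482582, -0.019999999552965164], np.float64(0.0004), [0.01, -0.0])
ar a2 (0.964, [-0.019999999552965164, 0.009999999776482582], np.float64(-0.0001), [0.02, -0.01])
a1 a2 (1.0, [-0.009999999776482582, 0.019999999552965164], np.float64(-0.0003), [0.02, -0.01])
ar f1 (0.774, [-4.5, -7.329999923706055], np.float64(0.1896), [0.72, -0.43])
ar f3 (0.916, [-1.2999999523162842, -2.25], np.float64(0.0583), [0.32, -0.14])
a1 f3 (0.916, [-1.309999942779541, -2.240000009536743], np.float64(0.0584), [0.34, -0.15])
ar f4 (0.957, [0.05000000074505806, 0.27000001072883606], np.float64(-0.0061), [0.05, -0.02])
a1 f4 (0.954, [0.07000000029802322, 0.2199999988079071], np.float64(-0.0053), [0.01, -0.01])
a2 f4 (0.953, [0.07999999821186066, 0.1899999976158142], np.float64(-0.0047), [-0.01, 0.0])
f1 f4 (0.808, [4.610000133514404, 7.519999980926514], np.float64(-0.1956), [-2.6, 0.35])
f3 f4 (0.895, [1.3200000524520874, 2.4200000762939453], np.float64(-0.0628), [-0.46, 0.14])
```

View pics/cmp.png

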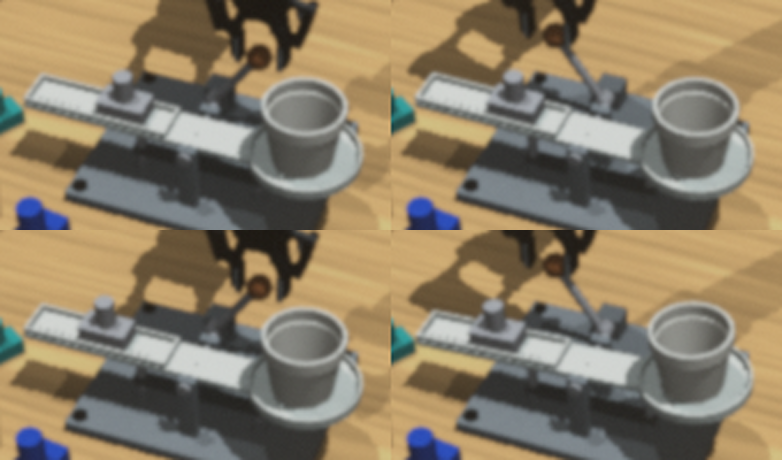

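The comparison shows the latest freed beam (top right) almost level with the arrested one. The measured tilt is about -0.005 rad, so I'll arrest, slide 2 mm outward and check again.

Emit:
{"api": "arm_command", "payload": {
  "commands": [
    [0,-15,0,0,0,0],
    [0,-32,-9,0,0,0],
    [0,-50,-16,0,0,0],
    [0,-68,-20,0,0,0],
    [0,-87,-20,0,0,0],
    [0,-105,-15,0,0,0],
    [0,-121,-9,0,0,0],
    [0,-133,-3,0,0,0],
    [0,-142,-1,0,0,0],
    [0,-144,-1,0,0,0],
    [0,-144,-1,0,0,0],
    [0,-144,-1,0,0,0]
  ]
}}

```text
time_s: 19.25
eef_pos: [486.2, 10.2, 135.6]
eef_rot: [180.0, -0.1, 2.0]
wrist_force: [2.9, -6.2, -3.1]
opening: 47.1
grasp_force: 3.1
```

```bash
python3 - <<'E'
from h import *
from cell import *
st=state();print(st["time_s"],st["eef_pos"],st["wrist_force"])
go(st,[487,2,225,1.9],[614,-118.7,225,1.9],[614,-118.7,154,1.9])
E
```

```text
19.25 [486.22401307  10.17521309 135.64173224] [ 2.93101731 -6.22715686 -3.0567419 ]
[0.7, 8.2, -89.4, 0.0, -0.002, 0.002]
[123.4, 133.3, -89.1, 0.0, -0.002, 0.002]
[123.3, 133.2, -18.1, 0.0, -0.002, 0.002]
```

Emit:
{"api": "arm_command", "payload": {
  "commands": [
    [1,8.5,-42,0,0,0],
    [1,8.5,-84,0,0,0],
    [25,34,-89,0,0,0],
    [50,60,-89,0,0,0],
    [75,85,-89,0,0,0],
    [100,110,-89,0,0,0],
    [123,133,-89,0,0,0],
    [123,133,-89,0,0,0],
    [123,133,-60,0,0,0],
    [123,133,-30,0,0,0],
    [123,133,-18,0,0,0],
    [123,133,-18,0,0,0]
  ]
}}

```text
time_s: 20.25
eef_pos: [608.5, -115.9, 148.7]
eef_rot: [-179.6, 0.6, 1.9]
wrist_force: [-1.1, -0.8, 0.0]
opening: 46.8
grasp_force: 0.0
```

Emit:
{"api": "arm_command", "payload": {
  "commands": [
    [0,0,0,0,0,0],
    [0,0,0,0,0,0],
    [0,0,0,0,0,0],
    [0,0,0,0,0,0],
    [0,0,0,0,0,0],
    [0,0,0,0,0,0]
  ],
  "jaw": 0,
  "newtons": 25
}}

```text
time_s: 20.75
eef_pos: [613.7, -117.6, 155.1]
eef_rot: [-179.9, -0.2, 1.9]
wrist_force: [1.1, -0.8, 1.8]
opening: 23.0
grasp_force: 27.1
```

```bash
python3 - <<'E'
from cell import *
s=state();print(s["eef_pos"],s["wrist_force"],s["time_s"])
E
```

```text
[ 613.71362648 -117.64589615  155.13363749] [ 1.14261278 -0.77484028  1.79805161] 20.75
```

Emit:
{"api": "arm_command", "payload": {
  "commands": [
    [0,1,0,0,0,0],
    [0,2,0,0,0,0],
    [0,3,0,0,0,0],
    [0,3,0,0,0,0],
    [0,3,0,0,0,0],
    [0,3,0,0,0,0]
  ]
}}

```text
time_s: 21.25
eef_pos: [613.7, -118.9, 155.0]
eef_rot: [-179.7, -0.1, 1.8]
wrist_force: [0.6, 5.4, 5.5]
opening: 22.7
grasp_force: 27.5
```

Emit:
{"api": "arm_command", "payload": {
  "commands": [
    [0,0,0,0,0,0],
    [0,0,0,0,0,0],
    [0,0,0,0,0,0],
    [0,0,-25,0,0,0],
    [0,0,-60,0,0,0],
    [0,0,-75,0,0,0],
    [0,0,-75,0,0,0]
  ],
  "jaw": 0.55
}}

```text
time_s: 21.83
eef_pos: [615.8, -122.1, 233.8]
eef_rot: [180.0, -0.5, 1.9]
wrist_force: [0.8, 0.1, 0.7]
opening: 46.8
grasp_force: 0.0
```

```bash
python3 - <<'E'
from h import *
from cell import *
st=state();print(st["time_s"])
go(st,[487,2,215,1.9],[487,2,135,1.9])
E
```

```text
21.8333
[-124.9, -128.3, 17.6, 0.0, -0.009, -0.001]
[-125.6, -128.3, 97.6, 0.0, -0.009, -0.001]
```

Emit:
{"api": "arm_command", "payload": {
  "commands": [
    [-30,-30,5,0,0,0],
    [-60,-60,10,0,0,0],
    [-90,-90,15,0,0,0],
    [-110,-110,15,0,0,0],
    [-125,-128,16,0,0,0],
    [-125,-128,50,0,0,0],
    [-125,-128,82,0,0,0],
    [-125,-128,96,0,0,0],
    [-125,-128,96,0,0,0],
    [-125,-128,96,0,0,0],
    [-125,-128,96,0,0,0]
  ]
}}

```text
time_s: 22.75
eef_pos: [484.3, 3.1, 133.4]
eef_rot: [-179.8, -0.1, 1.9]
wrist_force: [1.1, 0.4, 0.1]
opening: 47.0
grasp_force: 0.0
```

```bash
python3 - <<'E'
from h import *
from cell import *
shot("a3"); st=state(); print(st["time_s"],st["eef_pos"],st["wrist_force"])
E
```

```text
22.85 [485.08438202   3.11433629 134.33607585] [0.26211617 0.05627479 0.292617  ]
```

Emit:
{"api": "arm_command", "payload": {
  "commands": [
    [1,15,-7,0,0,0],
    [1,32,-15,0,0,0],
    [1,50,-20,0,0,0],
    [1,69,-22,0,0,0],
    [1,88,-20,0,0,0],
    [1,106,-13,0,0,0],
    [1,120,-7,0,0,0],
    [1,130,-3,0,0,0],
    [1,134,-2,0,0,0],
    [1,135,-2,0,0,0],
    [1,135,-2,0,0,0]
  ]
}}

```text
time_s: 23.77
eef_pos: [490.5, -130.0, 135.9]
eef_rot: [-179.6, -0.2, 1.7]
wrist_force: [2.0, 7.8, 4.1]
opening: 47.3
grasp_force: 3.3
```

Emit:
{"api": "arm_command", "payload": {
  "commands": [
    [0,0,0,0,0,0],
    [0,0,0,0,0,0],
    [0,0,0,0,0,0],
    [0,0,0,0,0,0],
    [0,0,0,0,0,0],
    [0,0,0,0,0,0],
    [0,0,0,0,0,0],
    [0,0,0,0,0,0],
    [0,0,0,0,0,0],
    [0,0,0,0,0,0],
    [0,0,0,0,0,0],
    [0,0,0,0,0,0]
  ]
}}

```text
time_s: 24.77
eef_pos: [490.5, -130.0, 135.9]
eef_rot: [-179.7, -0.2, 1.8]
wrist_force: [0.6, 5.3, 3.5]
opening: 47.1
grasp_force: 2.9
```

```bash
python3 - <<'E'
from m import *
from cell import *
st=state(); print(st["time_s"],st["eef_pos"],st["wrist_force"])
shot("f5"); shot("f6"); shot("f7")
print(tilt("f5",94,"a3"))
for r,t in (("ar","f5"),("ar","f6"),("ar","f7"),("a3","f5"),("a3","f6"),("a3","f7"),("f4","f7")): print(r,t,pan(r,t))
E
```

```text
24.7667 [ 490.53936652 -130.01311102  135.93340348] [0.61324834 5.27118692 3.54403719]
[('scene', [0.03999999910593033, 0.10000000149011612], 0.864, np.float64(0.0039), [-0.06, -0.01])]
ar f5 (0.957, [0.05999999865889549, 0.23999999463558197], np.float64(-0.0056), [0.02, -0.01])
ar f6 (0.957, [0.05000000074505806, 0.2199999988079071], np.float64(-0.0052), [0.03, -0.01])
ar f7 (0.957, [0.05999999865889549, 0.23000000417232513], np.float64(-0.0054), [0.02, -0.01])
a3 f5 (0.957, [0.07999999821186066, 0.1899999976158142], np.float64(-0.0048), [-0.01, 0.0])
a3 f6 (0.957, [0.05999999865889549, 0.20000000298023224], np.float64(-0.0049), [0.01, -0.0])
a3 f7 (0.957, [0.07000000029802322, 0.20000000298023224], np.float64(-0.0049), [-0.0, 0.0])
f4 f7 (0.999, [-0.0, -0.0], np.float64(0.0001), [0.0, -0.0])
```

Emit:
{"api": "arm_command", "payload": {
  "commands": [
    [0,-15,0,0,0,0],
    [0,-32,-9,0,0,0],
    [0,-50,-16,0,0,0],
    [0,-68,-20,0,0,0],
    [0,-87,-20,0,0,0],
    [0,-105,-15,0,0,0],
    [0,-121,-9,0,0,0],
    [0,-133,-3,0,0,0],
    [0,-142,-1,0,0,0],
    [0,-144,-1,0,0,0],
    [0,-144,-1,0,0,0],
    [0,-144,-1,0,0,0]
  ]
}}

```text
time_s: 26.07
eef_pos: [485.3, 10.3, 135.8]
eef_rot: [179.9, -0.1, 2.0]
wrist_force: [2.7, -9.0, -1.9]
opening: 47.1
grasp_force: 4.3
```

Emit:
{"api": "arm_command", "payload": {
  "commands": [
    [0,7,0,0,0,0],
    [0,7,-40,0,0,0],
    [0,7,-70,0,0,0],
    [2,40,-70,0,0,0],
    [3,80,-70,0,0,0],
    [4,120,-50,0,0,0],
    [5,140,-20,0,0,0],
    [5,140,0,0,0,0],
    [5,140,0,0,0,0],
    [5,140,0,0,0,0],
    [5,140,0,0,0,0]
  ]
}}

```text
time_s: 26.98
eef_pos: [494.3, -126.8, 136.2]
eef_rot: [-179.8, -0.0, 1.9]
wrist_force: [0.6, 1.0, 1.3]
opening: 47.1
grasp_force: 0.0
```

```bash
python3 - <<'E'
from m import *
from cell import *
st=state(); print(st["time_s"],st["eef_pos"],st["wrist_force"])
shot("a4")
print(tilt("f5",94,"a4"))
for r,t in (("a4","a3"),("a4","f3"),("a4","f4"),("a4","f5"),("a4","f6"),("a4","f7")): print(r,t,pan(r,t))
go(st,[st["eef_pos"][0],st["eef_pos"][1],225,1.9],[614,-118.5,225,1.9],[614,-118.5,154,1.9])
E
```

```text
26.9833 [ 494.29374991 -126.82883689  136.21993445] [0.62510073 0.97057516 1.30688765]
[('scene', [0.0, -0.10000000149011612], 0.995, np.float64(-0.0039), [0.01, 0.0])]
a4 a3 (0.968, [0.03999999910593033, 0.03999999910593033], np.float64(-0.0012), [-0.03, 0.01])
a4 f3 (0.941, [-1.2400000095367432, -2.2200000286102295], np.float64(0.0573), [0.29, -0.13])
a4 f4 (0.984, [0.07999999821186066, 0.1899999976158142], np.float64(-0.0046), [-0.01, 0.0])
a4 f5 (0.987, [0.09000000357627869, 0.18000000715255737], np.float64(-0.0046), [-0.02, 0.01])
a4 f6 (0.987, [0.07999999821186066, 0.18000000715255737], np.float64(-0.0045), [-0.01, 0.0])
a4 f7 (0.987, [0.09000000357627869, 0.18000000715255737], np.float64(-0.0046), [-0.02, 0.01])
[0.1, -0.3, -88.8, -0.004, -0.001, -0.0]
[120.0, -4.7, -88.7, -0.004, -0.001, -0.0]
[119.9, -4.4, -17.7, -0.004, -0.001, -0.0]
```

With matched shadows, the weight and the pan both give about -0.0045 rad. That is nearly level, but there is plenty of time for one fine correction of about 1.7 mm outward.

Emit:
{"api": "arm_command", "payload": {
  "commands": [
    [0,0,-42,0,0,0],
    [0,0,-82,0,0,0],
    [30,-1,-88,0,0,0],
    [60,-2,-88,0,0,0],
    [90,-3,-88,0,0,0],
    [119,-3,-88,0,0,0],
    [119,-3,-88,0,0,0],
    [119,-3,-60,0,0,0],
    [119,-3,-30,0,0,0],
    [119,-3,-18,0,0,0],
    [119,-3,-18,0,0,0],
    [119,-3,-18,0,0,0]
  ]
}}

```text
time_s: 28.08
eef_pos: [612.4, -120.0, 153.9]
eef_rot: [-179.8, 0.0, 1.9]
wrist_force: [0.2, 0.4, 0.9]
opening: 47.2
grasp_force: 0.0
```

Emit:
{"api": "arm_command", "payload": {
  "commands": [
    [0,0,0,0,0,0],
    [0,0,0,0,0,0],
    [0,0,0,0,0,0],
    [0,0,0,0,0,0],
    [0,0,0,0,0,0],
    [0,0,0,0,0,0]
  ],
  "jaw": 0,
  "newtons": 25
}}

```text
time_s: 28.58
eef_pos: [614.4, -120.1, 156.4]
eef_rot: [-179.8, -0.3, 1.9]
wrist_force: [0.1, 3.9, 6.8]
opening: 23.0
grasp_force: 25.5
```

Emit:
{"api": "arm_command", "payload": {
  "commands": [
    [0,1,0,0,0,0],
    [0,1,0,0,0,0],
    [0,1,0,0,0,0],
    [0,1,0,0,0,0]
  ]
}}

```text
time_s: 28.92
eef_pos: [614.4, -120.2, 156.4]
eef_rot: [-179.7, -0.2, 1.8]
wrist_force: [-0.9, 4.7, 7.5]
opening: 23.1
grasp_force: 25.6
```

Emit:
{"api": "arm_command", "payload": {
  "commands": [
    [0,0,0,0,0,0],
    [0,0,0,0,0,0],
    [0,0,0,0,0,0],
    [0,0,-25,0,0,0],
    [0,0,-60,0,0,0],
    [0,0,-75,0,0,0],
    [0,0,-75,0,0,0]
  ],
  "jaw": 0.55
}}

```text
time_s: 29.5
eef_pos: [615.9, -123.1, 233.9]
eef_rot: [180.0, -0.5, 1.9]
wrist_force: [1.6, -0.2, 1.1]
opening: 46.7
grasp_force: 0.0
```

```bash
python3 - <<'E'
from h import *
from cell import *
st=state();print(st["time_s"])
go(st,[487,2,215,1.9],[487,2,135,1.9])
E
```

```text
29.5
[-125.0, -129.2, 17.6, 0.0, -0.009, -0.001]
[-125.7, -129.2, 97.6, 0.0, -0.009, -0.001]
```

Emit:
{"api": "arm_command", "payload": {
  "commands": [
    [-30,-30,5,0,0,0],
    [-60,-60,10,0,0,0],
    [-90,-90,15,0,0,0],
    [-110,-110,15,0,0,0],
    [-125,-129,16,0,0,0],
    [-125,-129,50,0,0,0],
    [-125,-129,82,0,0,0],
    [-125,-129,96,0,0,0],
    [-125,-129,96,0,0,0],
    [-125,-129,96,0,0,0],
    [-125,-129,96,0,0,0],
    [-125,-129,96,0,0,0]
  ]
}}

```text
time_s: 30.5
eef_pos: [485.1, 3.1, 134.3]
eef_rot: [-179.8, -0.2, 1.9]
wrist_force: [0.3, -0.1, 0.6]
opening: 46.9
grasp_force: 0.0
```

Emit:
{"api": "arm_command", "payload": {
  "commands": [
    [1,15,-7,0,0,0],
    [1,32,-15,0,0,0],
    [1,50,-20,0,0,0],
    [1,69,-22,0,0,0],
    [1,88,-20,0,0,0],
    [1,106,-13,0,0,0],
    [1,120,-7,0,0,0],
    [1,130,-3,0,0,0],
    [1,134,-2,0,0,0],
    [1,136,-2,0,0,0],
    [1,136,-2,0,0,0]
  ]
}}

```text
time_s: 31.42
eef_pos: [490.6, -130.2, 135.9]
eef_rot: [-179.5, -0.2, 1.7]
wrist_force: [1.8, 9.4, 4.4]
opening: 46.7
grasp_force: 4.7
```

Emit:
{"api": "arm_command", "payload": {
  "commands": [
    [0,0,0,0,0,0],
    [0,0,0,0,0,0],
    [0,0,0,0,0,0],
    [0,0,0,0,0,0],
    [0,0,0,0,0,0],
    [0,0,0,0,0,0],
    [0,0,0,0,0,0],
    [0,0,0,0,0,0],
    [0,0,0,0,0,0],
    [0,0,0,0,0,0],
    [0,0,0,0,0,0],
    [0,0,0,0,0,0]
  ]
}}

```text
time_s: 32.42
eef_pos: [490.6, -130.1, 136.0]
eef_rot: [-179.6, -0.2, 1.8]
wrist_force: [1.5, 8.2, 3.9]
opening: 47.1
grasp_force: 4.2
```

```bash
python3 - <<'E'
from m import *
from cell import *
st=state(); print(st["time_s"],st["eef_pos"],st["wrist_force"])
shot("f8"); shot("f9")
for r,t in (("a4","f8"),("a4","f9"),("f7","f9")): print(r,t,pan(r,t))
E
```

```text
32.4167 [ 490.64657536 -130.14809202  135.99786899] [1.53642795 8.15155303 3.94190176]
a4 f8 (0.993, [0.019999999552965164, 0.03999999910593033], np.float64(-0.001), [-0.0, 0.0])
a4 f9 (0.993, [0.0, 0.05000000074505806], np.float64(-0.001), [0.01, -0.0])
f7 f9 (0.994, [-0.10000000149011612, -0.11999999731779099], np.float64(0.0032), [0.05, -0.02])
```

The tilt is now -0.001 rad. I'll leave the beam free a little longer, then arrest it for good and back away.

Emit:
{"api": "arm_command", "payload": {
  "commands": [
    [0,0,0,0,0,0],
    [0,0,0,0,0,0],
    [0,0,0,0,0,0],
    [0,0,0,0,0,0],
    [0,0,0,0,0,0],
    [0,0,0,0,0,0],
    [0,0,0,0,0,0],
    [0,0,0,0,0,0],
    [0,0,0,0,0,0],
    [0,0,0,0,0,0],
    [0,0,0,0,0,0],
    [0,0,0,0,0,0]
  ]
}}

```text
time_s: 33.62
eef_pos: [490.6, -130.1, 136.0]
eef_rot: [-179.6, -0.2, 1.8]
wrist_force: [1.5, 8.4, 4.8]
opening: 46.8
grasp_force: 4.2
```

```bash
python3 - <<'E'
from m import *
from cell import *
shot("f10"); print(pan("a4","f10"))
E
```

```text
(0.993, [0.019999999552965164, 0.03999999910593033], np.float64(-0.001), [-0.0, 0.0])
```

Emit:
{"api": "arm_command", "payload": {
  "commands": [
    [0,-15,0,0,0,0],
    [0,-32,-9,0,0,0],
    [0,-50,-16,0,0,0],
    [0,-68,-20,0,0,0],
    [0,-87,-20,0,0,0],
    [0,-105,-15,0,0,0],
    [0,-121,-9,0,0,0],
    [0,-133,-3,0,0,0],
    [0,-142,-1,0,0,0],
    [0,-144,-1,0,0,0],
    [0,-145,-1,0,0,0],
    [0,-145,-1,0,0,0]
  ]
}}

```text
time_s: 34.72
eef_pos: [485.1, 10.3, 135.7]
eef_rot: [179.9, -0.1, 2.0]
wrist_force: [2.5, -8.9, -2.4]
opening: 46.8
grasp_force: 4.6
```

Emit:
{"api": "arm_command", "payload": {
  "commands": [
    [0,8,0,0,0,0],
    [0,8,0,0,0,0],
    [0,8,-40,0,0,0],
    [0,8,-80,0,0,0],
    [0,8,-120,0,0,0],
    [-40,20,-130,0,0,0],
    [-80,40,-130,0,0,0],
    [-80,80,-130,0,0,0],
    [-80,80,-130,0,0,0],
    [-80,80,-130,0,0,0],
    [-80,80,-130,0,0,0]
  ]
}}

```text
time_s: 35.63
eef_pos: [407.1, -70.3, 265.8]
eef_rot: [-179.7, -0.0, 1.8]
wrist_force: [-0.6, 0.2, 0.7]
opening: 46.8
grasp_force: 0.0
```

```bash
python3 - <<'E'
from m import *
from cell import *
shot("end"); print(pan("a4","end"),state()["time_s"])
c=load("end_scene.npz")["image"][170:330,180:420]
cv2.imwrite("pics/end.png",cv2.resize(c,None,fx=3,fy=3,interpolation=2))
E
```

```text
(0.969, [0.0, 0.009999999776482582], np.float64(-0.0002), [0.0, -0.0]) 35.7333
```

View pics/end.png

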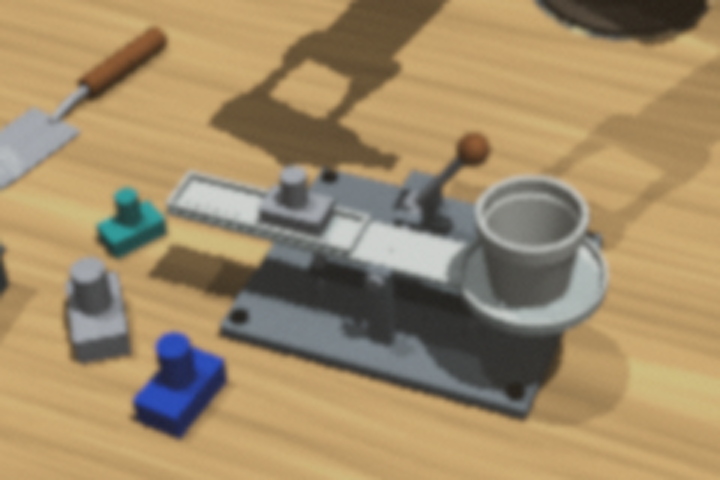

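The final view shows the lever arrested with its knob at (473,149), the weight in the channel at (297,205), the pot on the pan at (530,240) and the hand clear.

```bash
python3 -c "
from cell import *
print(close_job())"
```

```text
the job is handed in; nothing more can be done
None
```

The balance is tared: the freed beam stayed level for over a second, at about -0.001 rad by the camera. It is arrested again with the pot and counterweight in place, and I handed the job in at about 36 s of the 72 s allowed.

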